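Set the sample reader and hold a tube pressed in its V cradle

TASK

On the sample reader, turn the dial until its pointer stands at the one long mark of the scale. Then take the long, thick sample tube out of the comb rack, lay it lengthways and centred in the reader's V-shaped cradle and let go of it so that it settles there. Last, press gently down on top of the tube so that it bears on both sides of the V and the sprung cradle sinks at least halfway, and finish while still holding it pressed down like that, with the dial still at the mark and the other two tubes left in the rack.

Things in the scene. Friction and masses are not known exactly. Their poses are not given: they have to be found in the camera images.
- tube: The sample tube to use, long and thick: sealed round-bottomed amber glass, 30 mm diameter, 159 mm long, about 0.11 kg, with a steel cap of the same diameter on its +x end. Lies level. Origin on its axis, 75 mm from the round end, 84 mm from the cap's end; its x axis runs along it (it may roll about x). In the rack its axis is 45 mm above the table. Its place among the three varies.
- slim_tube: A bystander in the rack: as long as the tube but only 18 mm thick. Origin on its axis at the middle, x along it.
- short_tube: A bystander in the rack: 30 mm thick like the tube but only 121 mm long. Origin on its axis near the middle, x along it.
- rack: Fixed white comb rack, 110 mm (x) by 210 mm (y); origin at its underside's centre. Two rails (8 mm thick, at x = +-36 mm, 30 mm high, teeth to 42 mm) carry tubes lying along x in three places, y = -65, 0, +65 mm, each 36 mm wide between teeth; tubes lift straight up. Between the rails, under the tubes' middles, it is open for fingers down to the 6 mm base plate.
- reader: Fixed sample reader: white housing 240 mm (x) by 220 mm (y), its flat top 50 mm above the table; origin at the centre of its underside. The dial is on top at x = -62 mm, y = 0; the sprung V cradle stands at x = +55 mm, y = 0, its V running along the reader's y axis.
- dial (a joint): Angle of the dial, rad, 0 to 4.5; it grows as the dial turns clockwise seen from above. At 0 the pointer points along the reader's -x; the scale has a short mark every 0.3 rad and the one long mark is at 2.40. Stiff enough to stay where it is left (0.04 N m of friction).
- dial_grip (a point): Point on the dial's upright axis at the height to grip, 35 mm above the housing's top. The dial is a black disc, 52 mm wide, 13 mm high, with an upright grip bar across it: 14 mm thick, 44 mm long, top 46 mm above the housing's top. The point's x axis (turns with the dial) runs along the bar; the pointer, a white line on disc and bar, is on its -x side.
- dial_pointer (a point): The outer end of the dial's pointer, at the rim of the disc, 26 mm from the dial's axis, 12 mm above the housing's top.
- dial_mark (a point): On the housing's top, 30 mm from the dial's axis in the direction of the long mark (where it begins; it is 20 mm long and 4 mm wide, the short ones 6 mm long). The pointer must point at it.
- cradle (a joint): How far the sprung cradle has been pressed straight down, m: 0 (up, at rest, also with the tube lying in it) to 0.014 (stop); halfway is 0.007. With the tube in it, takes about 4 N to begin to sink and 0.6 N more per mm. Rises when let go. Its V is two dark steel saddles, 18 mm long, centred 47 mm either side of the middle along y; the 76 mm between is open for fingers. A tube gripped 1 mm off-line bears on one side only; pushed on its top, on both.
- cradle_axis (a point): Middle of the V, where the axis of the seated tube lies: 107 mm above the table with the cradle up; it sinks with the cradle. Its y axis runs along the V (and the seated tube), x across it to the far side, z up. The V is open 90 degrees; its bottom line is 21 mm below this point, its upper edges 1 mm above it, 45 mm apart; the cradle's plate (64 by 132 mm) is 33 mm below it.
There are look-alikes about, which are no part of the job. What is shaped like the tube but red or yellow is not meant.

How it is judged (in metres and radians):
On the way, in this order (a step that is already met when the one before it is completed fails the run):
1. the dial's pointer stands at the long mark (value of joint dial between 2.29 and 2.51 rad), for 0.3 s.
2. the tube lies seated in the V cradle, let go (x of tube in the frame of cradle_axis between -0.003 and 0.003 m and z of tube in the frame of cradle_axis between -0.003 and 0.003 m and y of tube in the frame of cradle_axis between -0.014 and 0.014 m and angle between the x axis of tube and the y axis of cradle_axis, either way round below 0.08 rad and contact force between the fingers and tube below 0.5 N), for 0.2 s.
At the end, for the whole second after the job is handed in: Dial at 2.40 rad +-0.11; tube at rest in the V (3 mm off the seated axis, 14 mm lengthways, 0.08 rad); fingers press the tube (over 3 N), cradle down over 6.5 mm, over 0.8 N on both faces of both saddles, arm not bearing on the V itself (under 1 N); held through the last second (all of step 1 and x of tube in the frame of cradle_axis between -0.003 and 0.003 m and z of tube in the frame of cradle_axis between -0.003 and 0.003 m and y of tube in the frame of cradle_axis between -0.014 and 0.014 m and angle between the x axis of tube and the y axis of cradle_axis, either way round below 0.08 rad and value of joint cradle above 0.0065 m and contact force between each of cradle_c1, cradle_c2, cradle_c3, cradle_c4 and tube above 0.8 N and contact force between the fingers and tube above 3 N and contact force between the arm and cradle_c1 below 1 N and contact force between the arm and cradle_c2 below 1 N and contact force between the arm and cradle_c3 below 1 N and contact force between the arm and cradle_c4 below 1 N and linear speed of tube below 0.02 m/s); the arm keeps its last pose, push and grip.
It fails at once if the other two tubes are taken from their places (moved over 30 mm) (distance of any of slim_tube, short_tube from where it was at the start of the episode above 0.03 m).
It fails at once if the glass tube is pressed into the V with brute force (over 22 N on one saddle face) (contact force between any of cradle_c1, cradle_c2, cradle_c3, cradle_c4 and tube above 22 N).
It also fails if it takes over 54 s, if anything falls off the work surface, if the arm or the gripper's body presses on something with over 40 N, if the wrist force passes 120 N, or if a joint passes its speed limit or range.

ROBOT

A 6-joint arm with a two-finger parallel gripper is mounted at the origin on the work surface. World frame = base frame: x ahead of the robot, y to its left, z up, the work surface at z = 0. Lengths are in m, angles in degrees, forces in N, time in s.
With the tool pointing down it reaches from about 0.275 to 0.825 m from the base axis. Payload 5.2 kg.
Tool frame: the origin (TCP) lies at the very end of the fingers, on their centre line; the grasp point (between the pads) lies 19 mm behind it; x points along the fingers, y is the direction in which the jaws open and shut, and the axes are right-handed (so a half turn about x gives the same grasp; the last joint's range is limited). The gripper opens to 93 mm and grips with 3 to 60 N. Pads are 15 mm wide; open, the fingers measure 128 mm over their backs; the gripper's body (75 mm by 188 mm) begins 65 mm behind the grasp point.
Start: joints at [62.464, 14.817, 87.949, -0, 77.235, -11.62], TCP at [0.151, 0.529, 0.219] pointing down, gripper open.
Joint ranges: [-179.93, 179.93], [-52.35, 119.4], [10.71, 147.94], [-69.91, 249.91], [12.55, 155.21], [-178.61, 178.61]. Speed limits (degrees/s): [147.25, 147.25, 180, 180, 180, 180].

INTERFACE

Orientations are given as a 3x3 rotation matrix whose columns are the frame's x, y, z axes.
In Python, from plant import r, viewer, sign_off, spotter gives the robot as it stands.
- The arm moves only by the tool move_arm, never from a script. Its argument "steps" is a list of rows, each an object with "linear": the shift along the tool's x, y, z in cm, a list of three; "twist": the turn about the tool's x in degrees. In form: [{"linear": [tx, ty, tz], "twist": twist}, ...]. A call has 1 to 5 rows; each row shifts and turns the commanded pose from where the row before left it, along the tool's axes as they then stand; what a row does not reach is not made up. A row lasts 1/12 s, in which the tool goes at most 41.7 mm and 7.16 degrees, less where a joint would pass 70% of its speed; a pose out of reach is approached as far as the arm can. A call is refused whole if a number of a shift passes 4.17 or a number of a turn 7.16, either way. A call with a gripper value outside its range is refused whole. "claw" is the gripper's target within -1 to 1 (shut at 1, half-way at 0, fully open at -1), set as the call begins (left out, the last holds). The fingers move at their own pace and stop on an object; "squeeze" is the grip in N (left out, the last holds). Time passes only in rows, so rows that do not move let the fingers close. It gives the time, the measured TCP pose, the force and the opening at its end, in the units of the state.
- r.read_state(): the state, without advancing time (a new reading comes with each control period).
- viewer.get_image(name): name is "scene" or "top"; returns a dict with "image" (480x640x3 uint8, red, green, blue), "z_map" (480x640 float32, m along the optical axis (not along the pixel's ray), 0 where there is no reading), "vfov" (degrees; the focal length in pixels is half the picture's height over the tangent of half this angle, whatever the lens; pixels are square), "cx", "cy" (the principal point, pixels), "xyz" and "rotation" of the camera in the world. Camera axes: x right, y up, looking along -z (the intrinsics and any distortion apply to the point x, -y, -z); pixel columns grow to the right and rows downward; lengths in m; the calibration is good to about 2 mm. A picture is of the moment at which its call begins.
- sign_off(): hands the job in, once; it reports no verdict.
Trained networks look in a picture, given as the dict that the camera call returned (one of the last four; its "shot" number tells which), for a name from the list of things; names that differ only in an ending like _2 or _b are one class to them, and where a whole thing is asked for, a point or a joint stands for the part that bears it (a point fixed in the world has none). Each returns a list of dicts, best first, with "p" (0 to 1); they miss things now and then, are a little off and sometimes report something else, mostly with a low value. They report only what shows in the picture. A call takes as long as a camera call. They do not tell look-alikes from the thing itself.
- spotter.silhouettes(picture, name): "mask" (480x640 bool, what is visible of it).
- spotter.tip_of(picture, name): "location" ([x, y, z] in m, in the coordinates of the camera as it stood for that picture, good to about 4 mm: a listed point, or the origin of a listed thing).
The state is a dict: "t": time; "joint_positions": joint angles; "joint_velocities": joint speeds; "joint_efforts": joint torques, N m; "tool_pos": TCP position; "ee_rot": TCP orientation; "contact_force": force on the tool from outside, world axes, zero at the start; "ft_torque": the same for the moment, N m; "finger_gap": opening from 0.0 (shut) to 1.0 (fully open).
Only numpy, scipy, OpenCV 4.12 (cv2) and the standard library are available. Lean on these libraries where they do the work, as an engineer would, in place of code of your own. Each camera call takes 0.05 s, during which the arm holds its last target. There are 200 camera calls.

## Working session

There is one attempt and no reset: what is moved stays moved. The work goes in short steps, Python scripts to look and compute and a tool call to move; the robot and the scene stay as the last step left them, time stands still between calls to the robot, and variables do not carry over. Pictures are saved under pics/ and viewed, on a budget of 10 in all, crops included, one or two more only if the job needs it, and the job is handed in when it is done.

Besides the shell and the picture viewer there is one more tool, called after ">>>" in YAML: its name, and indented under it one key for each argument. move_arm: Moves the arm, as the interface text tells. Its arguments: {"type":"object","properties":{"steps":{"type":"array"},"claw":{"type":"number"},"squeeze":{"type":"number"}},"required":["steps"]}

```bash
mkdir -p pics; ls; cat > h.py <<'E'
import numpy as np, cv2
from plant import r, viewer, sign_off, spotter
def shot(n): return viewer.get_image(n)
def save(p,f,crop=None,k=1):
    im=p["image"][:,:,::-1]
    if crop: a,b,c,d=crop; im=im[b:d,a:c]
    cv2.imwrite("pics/"+f,cv2.resize(im,None,fx=k,fy=k,interpolation=cv2.INTER_CUBIC))
def world(p,c): return np.array(p["xyz"])+np.array(p["rotation"])@np.array(c)
def foc(p): return p["image"].shape[0]/2/np.tan(np.radians(p["vfov"])/2)
def pix(p,w):
    c=np.array(p["rotation"]).T@(np.array(w)-p["xyz"]); f=foc(p)
    return p["cx"]+f*c[0]/-c[2], p["cy"]-f*c[1]/-c[2]
def cloud(p,mask):
    v,u=np.nonzero(mask&(p["z_map"]>0)); z=p["z_map"][v,u]; f=foc(p)
    c=np.stack([(u-p["cx"])/f*z,-(v-p["cy"])/f*z,-z],1)
    return np.array(p["xyz"])+c@np.array(p["rotation"]).T
E
python3 - <<'E'
from h import *
np.set_printoptions(precision=4,suppress=True)
print(r.read_state())
for n in("scene","top"):
    p=shot(n); save(p,n+"0.png"); print(n,{k:v for k,v in p.items() if k not in("image","z_map")})
    for name in("tube","slim_tube","short_tube","rack","reader","dial_grip","dial_pointer","dial_mark","cradle_axis"):
        for d in spotter.tip_of(p,name)[:3]:
            w=world(p,d["location"]); print(name,round(d["p"],2),w,np.round(pix(p,w)))
E
```

```text
pics
{'t': 0.0, 'joint_positions': array([ 62.4627,  14.8581,  88.0102,   0.0007,  77.2352, -11.6218]), 'joint_velocities': array([ 0.0102,  0.0021,  0.0471,  0.0569, -0.0097,  0.0893]), 'joint_efforts': array([  0.0002, -43.7303, -28.3992,   0.0718,   0.0416,  -0.0002]), 'tool_pos': array([0.1506, 0.5284, 0.2178]), 'ee_rot': array([[-0.0008,  0.2742,  0.9617],
       [-0.0016,  0.9617, -0.2742],
       [-1.    , -0.0018, -0.0004]]), 'contact_force': array([ 0.5152, -0.4598, -0.841 ]), 'ft_torque': array([-0.0056,  0.0308, -0.0053]), 'finger_gap': 0.9996895859693914}
scene {'vfov': 54.28243686396445, 'cx': 319.66692338675557, 'cy': 240.57286193566148, 'xyz': array([ 1.063 , -0.0123,  0.9565]), 'rotation': array([[ 0.2374, -0.813 ,  0.5317],
       [ 0.9714,  0.2042, -0.1214],
       [-0.0099,  0.5453,  0.8382]]), 'shot': 1}
tube 0.85 [0.5914 0.1338 0.0417] [337. 279.]
tube 0.8 [0.3503 0.234  0.0139] [351. 195.]
slim_tube 0.98 [0.5435 0.2511 0.0429] [381. 250.]
short_tube 0.68 [0.5657 0.1924 0.0413] [359. 264.]
rack 0.81 [0.5653 0.1912 0.0004] [358. 273.]
rack 0.3 [0.5673 0.1927 0.042
[... 496 characters left out ...]
-0.0143,  0.1153,  0.9932]]), 'shot': 2}
tube 0.89 [0.3506 0.2307 0.0194] [255. 311.]
tube 0.8 [0.588  0.1306 0.0485] [304. 193.]
tube 0.62 [0.3816 0.4729 0.0169] [138. 296.]
short_tube 0.8 [0.5656 0.1955 0.0428] [272. 204.]
rack 0.92 [ 0.5622  0.1929 -0.0008] [275. 210.]
reader 0.76 [ 0.5349 -0.177  -0.001 ] [450. 221.]
dial_grip 0.82 [ 0.4812 -0.1893  0.0841] [469. 242.]
dial_grip 0.52 [ 0.5968 -0.1696  0.1056] [460. 181.]
dial_pointer 0.63 [ 0.4655 -0.1723  0.0615] [458. 251.]
dial_pointer 0.59 [ 0.5941 -0.1671  0.108 ] [459. 182.]
dial_mark 0.85 [ 0.4985 -0.1673  0.0457] [452. 235.]
cradle_axis 0.77 [ 0.5923 -0.171   0.1068] [461. 183.]
cradle_axis 0.18 [0.5867 0.1311 0.0479] [303. 193.]
```

```bash
python3 - <<'E'
import cv2,numpy as np
a=cv2.imread("pics/top0.png"); b=cv2.imread("pics/scene0.png")
c=cv2.resize(a[130:300,200:560],(800,378)); cv2.imwrite("pics/topcrop.png",c)
E
```

```text
(no output)
```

View pics/scene0.png

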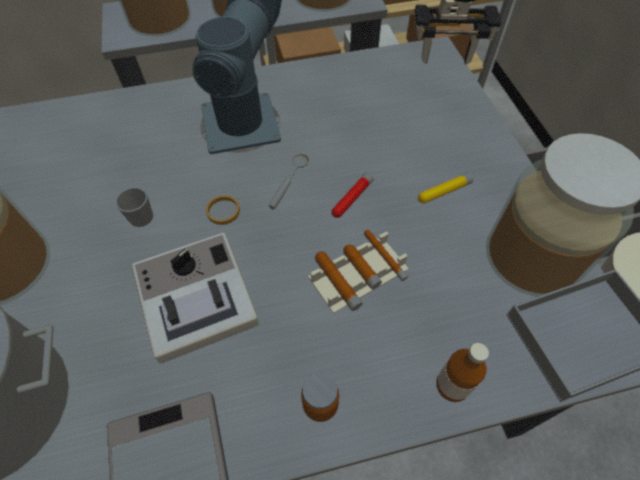

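View pics/topcrop.png

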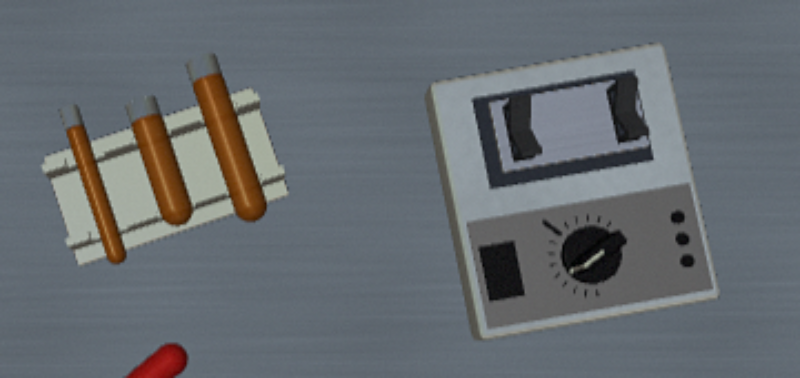

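The crop shows three amber tubes in the rack. From left to right they are slim (~95,185), short and thick (~160,160), and long and thick (~228,135 in the crop; top view px 304,193). The last one fits the description. The red tube (scene 351,195) and the yellow one (445,188) are look-alikes lying outside the rack. The dial pointer points lower left, and the long mark is upper left at crop (552,228).

```bash
cat > m.py <<'E'
from h import *
np.set_printoptions(precision=4,suppress=True)
def pca(P):
    c=P.mean(0); w,V=np.linalg.eigh(np.cov((P-c).T)); return c,V[:,-1],np.sqrt(w)
def near(p,n,loc):
    best=None
    for d in spotter.silhouettes(p,n):
        P=cloud(p,d["mask"]); 
        if len(P) and np.linalg.norm(np.median(P,0)[:2]-loc)<.06: return P
E
python3 - <<'E'
from m import *
for n in("scene","top"):
    p=shot(n); full=cloud(p,np.ones((480,640),bool))
    print(n)
    P=near(p,"tube",[.59,.132])
    if P is not None:
        c,a,w=pca(P); P2=P[P[:,2]>.052]; c2,a2,w2=pca(P2[:,:2]); s=(P[:,:2]-c2)@a2
        print("tube",np.degrees(np.arctan2(*a2[::-1]))%180,"ends",c2+a2*np.percentile(s,.5),c2+a2*np.percentile(s,99.5),"ztop",np.percentile(P[:,2],98),len(P))
    # bar top
    q=full[(np.linalg.norm(full[:,:2]-[.480,-.190],axis=1)<.035)]
    b=q[q[:,2]>.088]; c,a,w=pca(b[:,:2]); s=(b[:,:2]-c)@a;print("bar",c,(c+a*(s.min()+s.max())/2),np.ptp(s),np.degrees(np.arctan2(*a[::-1]))%180,len(b),np.median(b[:,2]))
    q=full[(full[:,2]>.085)&(np.linalg.norm(full[:,:2]-[.594,-.169],axis=1)<.09)]
    c,a,w=pca(q[:,:2]); rect=cv2.minAreaRect(q[:,:2].astype(np.float32)*1000); print("saddles",c,np.degrees(np.arctan2(*a[::-1]))%180,rect,q[:,2].max(),len(q))
    q=full[(abs(full[:,2]-.05)<.006)&(np.linalg.norm(full[:,:2]-[.537,-.18],axis=1)<.18)]
    print("reader",cv2.minAreaRect(q[:,:2].astype(np.float32)*1000),np.median(q[:,2]))
E
```

```text
scene
tube 18.251590692470614 ends [0.6668 0.1554] [0.5144 0.1051] ztop 0.06081888266616094 932
bar [ 0.4816 -0.1914] [ 0.4807 -0.1902] 0.04559221621296358 127.16467671396093 132 0.09387319542438866
saddles [ 0.5959 -0.1741] 99.35368771981554 ((595.4938354492188, -172.4304962158203), (53.14842224121094, 112.11308288574219), 9.709463119506836) 0.1108830398998234 495
reader ((541.5708618164062, -181.36085510253906), (242.12982177734375, 219.49642944335938), 9.470437049865723) 0.049324043666587825
top
tube 18.455448745959302 ends [0.665 0.159] [0.5166 0.1095] ztop 0.0621139802029 1086
bar [ 0.4795 -0.1882] [ 0.4802 -0.1892] 0.04580449940440025 126.98188336539681 177 0.09473166563190794
saddles [ 0.596  -0.1708] 99.79053159475019 ((595.8883056640625, -170.517578125), (54.296627044677734, 114.29473876953125), 9.563285827636719) 0.11120138398974433 595
reader ((541.0200805664062, -179.2354278564453), (239.49961853027344, 220.1959991455078), 9.595861434936523) 0.049563061863101776
```

>>> move_arm:
  steps:
    - {"linear": [0.4, -3, 2.57], "twist": 0}
    - {"linear": [0.4, -3, 2.57], "twist": 0}
    - {"linear": [0.4, -3, 2.57], "twist": 0}
    - {"linear": [0.4, -3, 2.57], "twist": 0}
    - {"linear": [0.4, -3, 2.57], "twist": 0}
  claw: 0.14
  squeeze: 20

```text
t: 1.62
tool_pos: [0.2334, 0.3479, 0.1985]
ee_rot: [[0.0, 0.273, 0.962], [0.0, 0.962, -0.273], [-1.0, 0.0, 0.0]]
contact_force: [1.6, -0.2, -0.3]
finger_gap: 0.691
```

>>> move_arm:
  steps:
    - {"linear": [0.4, -3, 2.57], "twist": 0}
    - {"linear": [0.4, -3, 2.57], "twist": 0}
    - {"linear": [0.4, -3, 2.57], "twist": 0}
    - {"linear": [0.4, -3, 2.57], "twist": 0}
    - {"linear": [0.4, -3, 2.57], "twist": 0}

```text
t: 2.03
tool_pos: [0.3161, 0.1683, 0.1789]
ee_rot: [[0.001, 0.274, 0.962], [0.0, 0.962, -0.274], [-1.0, 0.001, 0.001]]
contact_force: [1.1, 0.4, 0.7]
finger_gap: 0.436
```

>>> move_arm:
  steps:
    - {"linear": [0.4, -3, 2.57], "twist": 0}
    - {"linear": [0.4, -3, 2.57], "twist": 0}
    - {"linear": [0.4, -3, 2.57], "twist": 0}
    - {"linear": [0.4, -3, 2.57], "twist": 0}
    - {"linear": [0.4, -3, 2.57], "twist": 0}

```text
t: 2.45
tool_pos: [0.3986, -0.0117, 0.1588]
ee_rot: [[0.001, 0.275, 0.962], [-0.0, 0.962, -0.275], [-1.0, 0.0, 0.001]]
contact_force: [0.8, 1.5, -0.8]
finger_gap: 0.431
```

```bash
cat > plan.py <<'E'
import sys
from h import *
# usage: plan.py x y z yaw_of_tool_y(deg, mod 180) nrows : equal rows, combined shift and twist
from scipy.spatial.transform import Rotation as Ro
from scipy.optimize import least_squares
x,y,z,yaw=map(float,sys.argv[1:5]); n=int(sys.argv[5])
s=r.read_state(); p0=np.array(s["tool_pos"]); R0=np.array(s["ee_rot"])
cur=np.degrees(np.arctan2(R0[1,1],R0[0,1])); tw=(cur-yaw+90)%180-90
if len(sys.argv)>6: tw=float(sys.argv[6])
M=sum((R0@Ro.from_rotvec([np.radians(tw/n*i),0,0]).as_matrix() for i in range(n)),np.zeros((3,3)))
d=np.linalg.solve(M,np.array([x,y,z])-p0)*100
print("t",round(s["t"],2),"pos",p0.round(4),"yaw",cur.round(1),"tiltx",R0[:,0].round(4),"F",np.round(s["contact_force"],1),"gap_mm",round(s["finger_gap"]*93,1),"j6",s["joint_positions"].round(0))
print("per row cm",d.round(2),"norm",np.linalg.norm(d).round(2),"twist/row",round(tw/n,2),"total",round(tw,1))
E
python3 plan.py .480 -.190 .13 37.1 8
```

```text
t 2.45 pos [ 0.3986 -0.0117  0.1588] yaw 74.0 tiltx [ 1.1e-03 -2.0e-04 -1.0e+00] F [ 0.8  1.5 -0.8] gap_mm 40.1 j6 [-18.   2. 112.   0.  66. -92.]
per row cm [ 0.36 -1.37  2.08] norm 2.52 twist/row 4.62 total 36.9
```

>>> move_arm:
  steps:
    - {"linear": [0.36, -1.37, 2.08], "twist": 4.62}
    - {"linear": [0.36, -1.37, 2.08], "twist": 4.62}
    - {"linear": [0.36, -1.37, 2.08], "twist": 4.62}
    - {"linear": [0.36, -1.37, 2.08], "twist": 4.62}

```text
t: 2.78
tool_pos: [0.4541, -0.0934, 0.1441]
ee_rot: [[0.0, 0.569, 0.823], [-0.0, 0.823, -0.569], [-1.0, 0.0, 0.0]]
contact_force: [1.2, 1.4, 0.4]
finger_gap: 0.431
```

>>> move_arm:
  steps:
    - {"linear": [0.36, -1.37, 2.08], "twist": 4.62}
    - {"linear": [0.36, -1.37, 2.08], "twist": 4.62}
    - {"linear": [0.36, -1.37, 2.08], "twist": 4.62}
    - {"linear": [0.36, -1.37, 2.08], "twist": 4.62}
    - {"linear": [0, 0, 0], "twist": 0}

```text
t: 3.2
tool_pos: [0.4804, -0.1919, 0.1293]
ee_rot: [[0.001, 0.801, 0.598], [-0.002, 0.598, -0.801], [-1.0, -0.001, 0.002]]
contact_force: [-0.3, -1.2, 0.3]
finger_gap: 0.43
```

```bash
python3 plan.py .480 -.190 .068 37.1 4; python3 - <<'E'
from h import *
p=shot("scene"); save(p,"d1.png",(110,190,290,310),4)
E
```

```text
t 3.2 pos [ 0.4804 -0.1919  0.1293] yaw 36.8 tiltx [ 7.e-04 -2.e-03 -1.e+00] F [-0.3 -1.2  0.3] gap_mm 40.0 j6 [-34.  16. 100.  -0.  64. -71.]
per row cm [ 1.53  0.02 -0.05] norm 1.53 twist/row -0.09 total -0.3
```

View pics/d1.png

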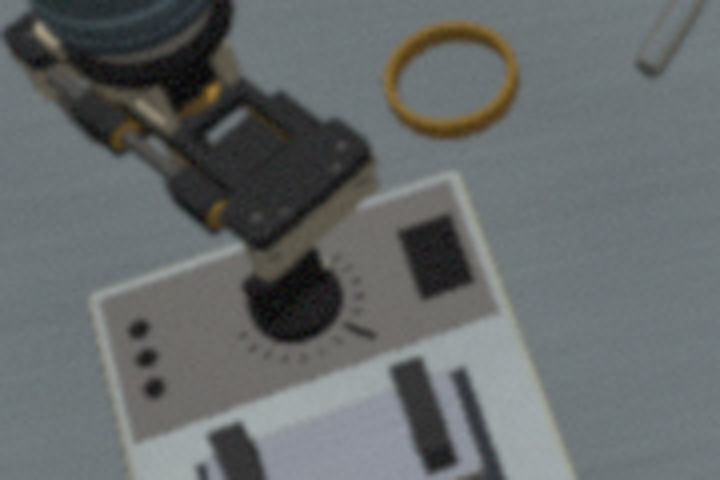

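The fingers stand over the dial (crop ~290,280), on either side of the bar. The long mark is at about (360,330).

>>> move_arm:
  steps:
    - {"linear": [1.53, 0, -0.05], "twist": 0}
    - {"linear": [1.53, 0, -0.05], "twist": 0}
    - {"linear": [1.53, 0, -0.05], "twist": 0}
    - {"linear": [1.53, 0, -0.05], "twist": 0}
    - {"linear": [0, 0, 0], "twist": 0}

```text
t: 3.67
tool_pos: [0.4762, -0.1838, 0.0663]
ee_rot: [[-0.004, 0.796, 0.605], [0.003, 0.605, -0.796], [-1.0, -0.002, -0.005]]
contact_force: [-1.4, 0.5, -0.7]
finger_gap: 0.433
```

>>> move_arm:
  steps:
    - {"linear": [0, 0, 0], "twist": 0}
    - {"linear": [0, 0, 0], "twist": 0}
    - {"linear": [0, 0, 0], "twist": 0}
    - {"linear": [0, 0, 0], "twist": 0}
    - {"linear": [0, 0, 0], "twist": 0}
  claw: 1
  squeeze: 20

```text
t: 4.08
tool_pos: [0.4784, -0.1867, 0.0697]
ee_rot: [[0.0, 0.797, 0.604], [-0.002, 0.604, -0.797], [-1.0, -0.001, 0.002]]
contact_force: [-0.6, 0.2, 2.9]
finger_gap: 0.15
```

```bash
python3 plan.py .480 -.190 .068 -37.9 15
```

```text
t 4.08 pos [ 0.4784 -0.1867  0.0697] yaw 37.2 tiltx [ 5.0e-04 -1.7e-03 -1.0e+00] F [-0.6  0.2  2.9] gap_mm 14.0 j6 [-34.  20. 104.  -0.  56. -71.]
per row cm [0.01 0.01 0.02] norm 0.03 twist/row 5.0 total 75.1
```

>>> move_arm:
  steps:
    - {"linear": [0, 0, 0.1], "twist": 5}
    - {"linear": [0, 0, 0.1], "twist": 5}
    - {"linear": [0, 0, 0.1], "twist": 5}
    - {"linear": [0, 0, 0], "twist": 5}
    - {"linear": [0, 0, 0], "twist": 5}

```text
t: 4.5
tool_pos: [0.4795, -0.1865, 0.0696]
ee_rot: [[-0.0, 0.979, 0.205], [0.003, 0.205, -0.979], [-1.0, 0.0, -0.003]]
contact_force: [-1.8, 8.9, 8.9]
finger_gap: 0.15
```

>>> move_arm:
  steps:
    - {"linear": [0, 0, 0], "twist": 5}
    - {"linear": [0, 0, 0], "twist": 5}
    - {"linear": [0, 0, 0], "twist": 5}
    - {"linear": [0, 0, 0], "twist": 5}
    - {"linear": [0, 0, 0], "twist": 5}

```text
t: 4.92
tool_pos: [0.4806, -0.1865, 0.0696]
ee_rot: [[0.002, 0.974, -0.227], [0.003, -0.227, -0.974], [-1.0, 0.001, -0.003]]
contact_force: [1.7, 8.2, 7.0]
finger_gap: 0.147
```

>>> move_arm:
  steps:
    - {"linear": [0, 0, 0], "twist": 5}
    - {"linear": [0, 0, 0], "twist": 5}
    - {"linear": [0, 0, 0], "twist": 5}
    - {"linear": [0, 0, 0], "twist": 5}
    - {"linear": [0, 0, 0], "twist": 5}

```text
t: 5.33
tool_pos: [0.4816, -0.187, 0.0697]
ee_rot: [[0.004, 0.786, -0.618], [0.002, -0.618, -0.786], [-1.0, 0.002, -0.004]]
contact_force: [4.8, 8.2, 2.9]
finger_gap: 0.148
```

>>> move_arm:
  steps:
    - {"linear": [0, 0, 0], "twist": 0}
    - {"linear": [0, 0, 0], "twist": 0}

```text
t: 5.5
tool_pos: [0.4816, -0.187, 0.0697]
ee_rot: [[0.004, 0.789, -0.615], [0.002, -0.615, -0.789], [-1.0, 0.002, -0.004]]
contact_force: [4.1, 7.8, 3.3]
finger_gap: 0.146
```

```bash
python3 plan.py .480 -.190 .068 -37.9 15
```

```text
t 5.5 pos [ 0.4816 -0.187   0.0697] yaw -37.9 tiltx [ 0.0037  0.0021 -1.    ] F [4.1 7.8 3.3] gap_mm 13.6 j6 [-34.  20. 104.   0.  56.   4.]
per row cm [0.01 0.   0.02] norm 0.03 twist/row -0.0 total -0.0
```

>>> move_arm:
  steps:
    - {"linear": [0, 0, 0], "twist": 0}
    - {"linear": [0, 0, 0], "twist": 0}
    - {"linear": [0, 0, 0], "twist": 0}
    - {"linear": [0, 0, 0], "twist": 0}
  claw: -0.075

```text
t: 5.83
tool_pos: [0.4798, -0.1889, 0.0687]
ee_rot: [[-0.0, 0.789, -0.614], [-0.0, -0.614, -0.789], [-1.0, 0.0, 0.0]]
contact_force: [0.1, -0.4, -0.4]
finger_gap: 0.389
```

>>> move_arm:
  steps:
    - {"linear": [-3, 0, 0], "twist": 0}
    - {"linear": [-4, 0, 0], "twist": 0}
    - {"linear": [-4, 0, 0], "twist": 0}
    - {"linear": [0, 0, 0], "twist": 0}

```text
t: 6.17
tool_pos: [0.4836, -0.1913, 0.1864]
ee_rot: [[0.011, 0.789, -0.614], [-0.008, -0.614, -0.789], [-1.0, 0.013, -0.001]]
contact_force: [2.2, -0.4, 0.2]
finger_gap: 0.537
```

```bash
python3 plan.py .5865 .131 .12 -71.65 14; python3 - <<'E'
from m import *
p=shot("top"); save(p,"d2.png",(380,140,540,260),4)
p=shot("scene"); save(p,"d2s.png",(110,190,290,310),4)
for d in spotter.tip_of(p,"dial_pointer")+spotter.tip_of(p,"dial_mark"):
    print(d["p"],world(p,d["location"]))
full=cloud(p,np.ones((480,640),bool))
q=full[(np.linalg.norm(full[:,:2]-[.480,-.190],axis=1)<.035)]
b=q[(q[:,2]>.088)&(q[:,2]<.105)]; c,a,w=pca(b[:,:2]);print("bar",c,np.degrees(np.arctan2(*a[::-1]))%180,len(b))
E
```

```text
t 6.17 pos [ 0.4836 -0.1913  0.1864] yaw -37.9 tiltx [ 0.011  -0.0075 -0.9999] F [ 2.2 -0.4  0.2] gap_mm 49.9 j6 [-34.  13.  95.  -0.  71.   4.]
per row cm [ 0.46 -1.44 -1.99] norm 2.5 twist/row 2.41 total 33.8
0.76 [ 0.4952 -0.1732  0.0571]
0.89 [ 0.4992 -0.1679  0.0498]
bar [ 0.482  -0.1912] 51.35129802934848 130
```

View pics/d2s.png

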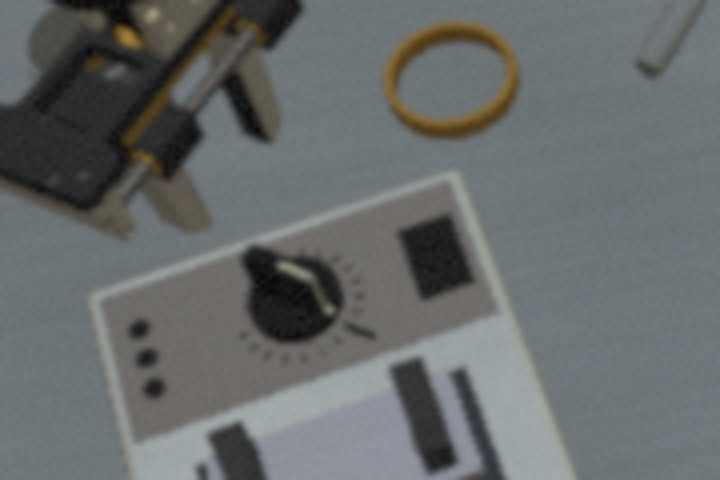

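The white pointer on the dial (crop ~330,310) lines up with the long mark (360,330). The bar measures 51.4°, against about 52.1° wanted. Next is the tube.

>>> move_arm:
  steps:
    - {"linear": [0.46, -1.44, -1.99], "twist": 2.41}
    - {"linear": [0.46, -1.44, -1.99], "twist": 2.41}
    - {"linear": [0.46, -1.44, -1.99], "twist": 2.41}
    - {"linear": [0.46, -1.44, -1.99], "twist": 2.41}
    - {"linear": [0.46, -1.44, -1.99], "twist": 2.41}

```text
t: 6.78
tool_pos: [0.4928, -0.0654, 0.1533]
ee_rot: [[-0.004, 0.642, -0.767], [0.001, -0.767, -0.642], [-1.0, -0.004, 0.002]]
contact_force: [0.1, 0.3, -0.3]
finger_gap: 0.536
```

>>> move_arm:
  steps:
    - {"linear": [0.46, -1.44, -1.99], "twist": 2.41}
    - {"linear": [0.46, -1.44, -1.99], "twist": 2.41}
    - {"linear": [0.46, -1.44, -1.99], "twist": 2.41}
    - {"linear": [0.46, -1.44, -1.99], "twist": 2.41}
    - {"linear": [0.46, -1.44, -1.99], "twist": 2.41}

```text
t: 7.2
tool_pos: [0.5326, 0.0504, 0.1302]
ee_rot: [[-0.004, 0.468, -0.884], [0.0, -0.884, -0.468], [-1.0, -0.002, 0.004]]
contact_force: [0.5, -0.0, 0.0]
finger_gap: 0.536
```

>>> move_arm:
  steps:
    - {"linear": [0.46, -1.44, -1.99], "twist": 2.41}
    - {"linear": [0.46, -1.44, -1.99], "twist": 2.41}
    - {"linear": [0.46, -1.44, -1.99], "twist": 2.41}
    - {"linear": [0.46, -1.44, -1.99], "twist": 2.41}
    - {"linear": [0, 0, 0], "twist": 0}

```text
t: 7.62
tool_pos: [0.5825, 0.1375, 0.1109]
ee_rot: [[-0.004, 0.316, -0.949], [0.001, -0.949, -0.316], [-1.0, -0.002, 0.003]]
contact_force: [-0.6, -0.1, -0.3]
finger_gap: 0.539
```

```bash
python3 - <<'E'
from h import *
p=shot("scene"); save(p,"t1.png",(270,190,450,325),4)
E
python3 plan.py .5865 .131 .026 -71.65 5
```

```text
t 7.67 pos [0.5816 0.1359 0.1112] yaw -71.5 tiltx [-4.7e-03 -1.0e-04 -1.0e+00] F [ 0.1  0.2 -0.6] gap_mm 49.6 j6 [ 2. 25. 89.  0. 66. 74.]
per row cm [ 1.7   0.13 -0.07] norm 1.71 twist/row 0.03 total 0.2
```

View pics/t1.png

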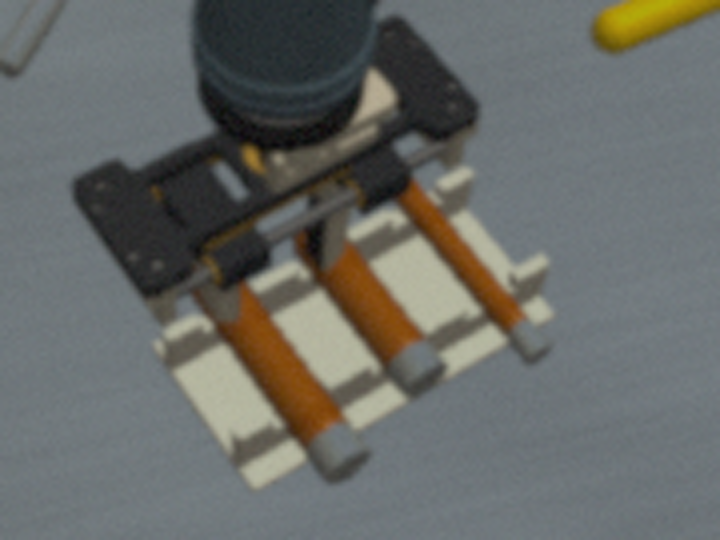

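The gripper is over the long thick tube (cap at crop 340,450). The left finger is clear, and the right finger is between the long and short tubes. I'll correct sideways and check before going down.

>>> move_arm:
  steps:
    - {"linear": [0.5, 0.6, -0.3], "twist": 0}
    - {"linear": [0.5, 0, 0], "twist": 0}
    - {"linear": [0, 0, 0], "twist": 0}
    - {"linear": [0, 0, 0], "twist": 0}

```text
t: 8.0
tool_pos: [0.5866, 0.1285, 0.1035]
ee_rot: [[-0.002, 0.314, -0.949], [-0.0, -0.949, -0.314], [-1.0, -0.0, 0.002]]
contact_force: [0.3, 0.8, -0.0]
finger_gap: 0.537
```

```bash
python3 plan.py .5865 .131 .026 -71.65 5
```

```text
t 8.0 pos [0.5866 0.1285 0.1035] yaw -71.7 tiltx [-1.8e-03 -2.0e-04 -1.0e+00] F [ 0.3  0.8 -0. ] gap_mm 49.9 j6 [ 2. 25. 89. -0. 65. 73.]
per row cm [ 1.55 -0.05 -0.02] norm 1.55 twist/row -0.01 total -0.0
```

>>> move_arm:
  steps:
    - {"linear": [1.55, -0.25, 0], "twist": 0}
    - {"linear": [1.55, 0, 0], "twist": 0}
    - {"linear": [1.55, 0, 0], "twist": 0}
    - {"linear": [1.55, 0, 0], "twist": 0}
    - {"linear": [1.55, 0, 0], "twist": 0}

```text
t: 8.42
tool_pos: [0.5866, 0.1314, 0.0266]
ee_rot: [[0.001, 0.315, -0.949], [0.0, -0.949, -0.315], [-1.0, 0.0, -0.001]]
contact_force: [0.7, -0.3, -0.0]
finger_gap: 0.537
```

>>> move_arm:
  steps:
    - {"linear": [0, 0, 0], "twist": 0}
    - {"linear": [0, 0, 0], "twist": 0}

```text
t: 8.58
tool_pos: [0.5859, 0.1315, 0.0265]
ee_rot: [[-0.002, 0.315, -0.949], [-0.0, -0.949, -0.315], [-1.0, -0.0, 0.002]]
contact_force: [0.6, 0.1, -0.1]
finger_gap: 0.54
```

>>> move_arm:
  steps:
    - {"linear": [0, 0, 0], "twist": 0}
    - {"linear": [0, 0, 0], "twist": 0}
    - {"linear": [0, 0, 0], "twist": 0}
    - {"linear": [0, 0, 0], "twist": 0}
    - {"linear": [0, 0, 0], "twist": 0}
  claw: 1
  squeeze: 20

```text
t: 9.0
tool_pos: [0.5872, 0.1321, 0.0277]
ee_rot: [[0.002, 0.315, -0.949], [0.0, -0.949, -0.315], [-1.0, 0.0, -0.002]]
contact_force: [-0.8, 0.3, 2.7]
finger_gap: 0.316
```

```bash
python3 plan.py .5865 .131 .026 -71.65 5
```

```text
t 9.0 pos [0.5872 0.1321 0.0277] yaw -71.6 tiltx [ 1.7e-03  1.0e-04 -1.0e+00] F [-0.8  0.3  2.7] gap_mm 29.4 j6 [ 2. 30. 93.  0. 56. 74.]
per row cm [0.03 0.02 0.02] norm 0.04 twist/row 0.01 total 0.0
```

>>> move_arm:
  steps:
    - {"linear": [-1.5, 0, 0], "twist": 0}
    - {"linear": [-3, 0, 0], "twist": 0}
    - {"linear": [-4, 0, 0], "twist": 0}
    - {"linear": [-4, 0, 0], "twist": 0}
    - {"linear": [0, 0, 0], "twist": 0}

```text
t: 9.42
tool_pos: [0.5913, 0.1323, 0.1605]
ee_rot: [[0.014, 0.316, -0.949], [0.0, -0.949, -0.316], [-1.0, 0.004, -0.014]]
contact_force: [0.9, 0.3, -0.2]
finger_gap: 0.312
```

```bash
python3 plan.py .5955 -.171 .155 9.6 20
```

```text
t 9.42 pos [0.5913 0.1323 0.1605] yaw -71.6 tiltx [ 1.430e-02  5.000e-04 -9.999e-01] F [ 0.9  0.3 -0.2] gap_mm 29.1 j6 [ 2. 22. 86. -0. 71. 74.]
per row cm [0.03 0.92 1.37] norm 1.65 twist/row -4.06 total -81.2
```

>>> move_arm:
  steps:
    - {"linear": [0, 0.92, 1.37], "twist": -4.06}
    - {"linear": [0, 0.92, 1.37], "twist": -4.06}
    - {"linear": [0, 0.92, 1.37], "twist": -4.06}
    - {"linear": [0, 0.92, 1.37], "twist": -4.06}
    - {"linear": [0, 0.92, 1.37], "twist": -4.06}

```text
t: 9.83
tool_pos: [0.5451, 0.0602, 0.1515]
ee_rot: [[-0.0, 0.628, -0.778], [-0.0, -0.778, -0.628], [-1.0, -0.0, 0.0]]
contact_force: [0.0, 0.1, -1.0]
finger_gap: 0.315
```

>>> move_arm:
  steps:
    - {"linear": [0, 0.92, 1.37], "twist": -4.06}
    - {"linear": [0, 0.92, 1.37], "twist": -4.06}
    - {"linear": [0, 0.92, 1.37], "twist": -4.06}
    - {"linear": [0, 0.92, 1.37], "twist": -4.06}
    - {"linear": [0, 0.92, 1.37], "twist": -4.06}

```text
t: 10.25
tool_pos: [0.5321, -0.021, 0.1516]
ee_rot: [[-0.0, 0.859, -0.512], [0.0, -0.512, -0.859], [-1.0, -0.0, 0.0]]
contact_force: [0.1, 0.4, -1.2]
finger_gap: 0.316
```

>>> move_arm:
  steps:
    - {"linear": [0, 0.92, 1.37], "twist": -4.06}
    - {"linear": [0, 0.92, 1.37], "twist": -4.06}
    - {"linear": [0, 0.92, 1.37], "twist": -4.06}
    - {"linear": [0, 0.92, 1.37], "twist": -4.06}
    - {"linear": [0, 0.92, 1.37], "twist": -4.06}

```text
t: 10.67
tool_pos: [0.5481, -0.1017, 0.1515]
ee_rot: [[-0.0, 0.983, -0.183], [0.0, -0.183, -0.983], [-1.0, -0.0, 0.0]]
contact_force: [-0.1, 0.7, -1.6]
finger_gap: 0.317
```

>>> move_arm:
  steps:
    - {"linear": [0, 0.92, 1.37], "twist": -4.06}
    - {"linear": [0, 0.92, 1.37], "twist": -4.06}
    - {"linear": [0, 0.92, 1.37], "twist": -4.06}
    - {"linear": [0, 0.92, 1.37], "twist": -4.06}
    - {"linear": [0, 0.92, 1.37], "twist": -4.06}

```text
t: 11.08
tool_pos: [0.591, -0.1719, 0.1514]
ee_rot: [[-0.001, 0.986, 0.17], [0.0, 0.17, -0.986], [-1.0, -0.001, -0.0]]
contact_force: [-0.3, -0.0, -0.9]
finger_gap: 0.31
```

>>> move_arm:
  steps:
    - {"linear": [0, 0, 0], "twist": 0}
    - {"linear": [0, 0, 0], "twist": 0}
    - {"linear": [0, 0, 0], "twist": 0}

```text
t: 11.33
tool_pos: [0.5903, -0.1704, 0.1513]
ee_rot: [[-0.001, 0.986, 0.165], [0.001, 0.165, -0.986], [-1.0, -0.001, -0.001]]
contact_force: [-0.0, 1.1, -0.8]
finger_gap: 0.318
```

```bash
python3 plan.py .5955 -.171 .105 9.6 5;python3 - <<'E'
from m import *
p=shot("scene"); save(p,"c1.png",(100,190,300,340),4)
p2=shot("top")
for q in(p,p2):
  for d in spotter.tip_of(q,"tube")[:3]: print("tip",d["p"],world(q,d["location"]))
  for d in spotter.silhouettes(q,"tube"):
    P=cloud(q,d["mask"]); P=P[(P[:,2]>.15)&(P[:,2]<.2)]
    if len(P)>50 and np.linalg.norm(np.median(P[:,:2],0)-[.595,-.171])<.08:
        c,a,w=pca(P[:,:2]); s=(P[:,:2]-c)@a; print(d["p"],c,np.degrees(np.arctan2(*a[::-1]))%180,c+a*s.min(),c+a*s.max(),len(P))
E
```

```text
t 11.33 pos [ 0.5903 -0.1704  0.1513] yaw 9.5 tiltx [-1.2e-03  9.0e-04 -1.0e+00] F [-0.   1.1 -0.8] gap_mm 29.6 j6 [-27.  24.  84.   0.  72. -36.]
per row cm [0.93 0.1  0.03] norm 0.93 twist/row -0.02 total -0.1
tip 0.69 [0.3874 0.4739 0.0102]
tip 0.56 [0.3514 0.2334 0.0101]
0.84 [ 0.5919 -0.1506] 98.99758745809503 [ 0.6069 -0.2451] [ 0.5823 -0.09  ] 591
tip 0.96 [0.3495 0.233  0.0196]
tip 0.93 [ 0.5926 -0.1714  0.1723]
tip 0.56 [0.3856 0.4726 0.0171]
0.6 [ 0.5805 -0.1222] 101.14690118269523 [ 0.5885 -0.1629] [ 0.5738 -0.0883] 714
```

View pics/c1.png

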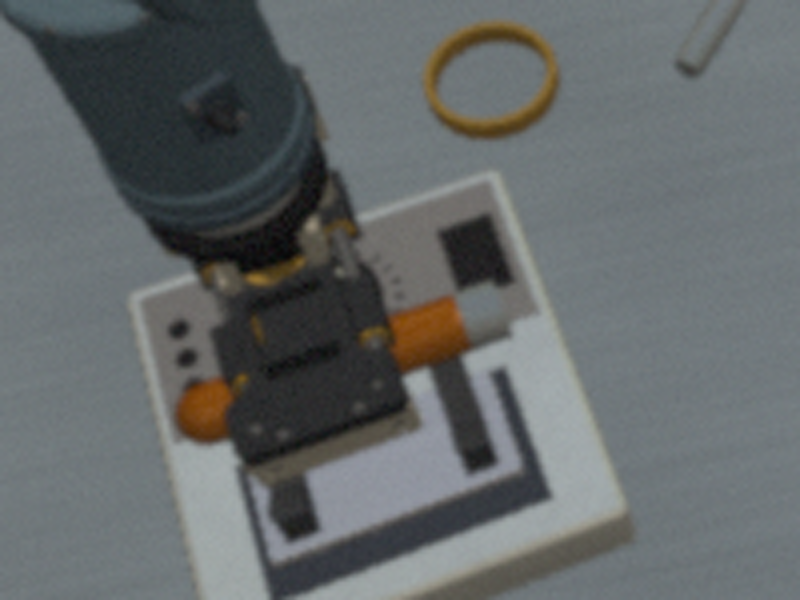

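The tube is held level across the reader, parallel to the V, with the round end at crop (205,410) and the cap at (485,310). It is still a few mm short in x.

>>> move_arm:
  steps:
    - {"linear": [0.5, 0.5, 0.15], "twist": 0}
    - {"linear": [1, 0, 0], "twist": 0}
    - {"linear": [1, 0, 0], "twist": 0}
    - {"linear": [1, 0, 0], "twist": 0}
    - {"linear": [1, 0, 0], "twist": 0}

```text
t: 12.05
tool_pos: [0.5956, -0.1715, 0.1049]
ee_rot: [[-0.001, 0.986, 0.166], [0.001, 0.166, -0.986], [-1.0, -0.001, -0.001]]
contact_force: [-0.1, 0.1, -1.4]
finger_gap: 0.316
```

>>> move_arm:
  steps:
    - {"linear": [0, 0, 0], "twist": 0}
    - {"linear": [0, 0, 0], "twist": 0}
    - {"linear": [0, 0, 0], "twist": 0}

```text
t: 12.3
tool_pos: [0.5963, -0.1719, 0.1067]
ee_rot: [[0.0, 0.986, 0.166], [0.0, 0.166, -0.986], [-1.0, 0.0, -0.0]]
contact_force: [1.0, -0.3, -0.9]
finger_gap: 0.319
```

```bash
python3 plan.py .5955 -.171 .092 9.6 5
```

```text
t 12.3 pos [ 0.5963 -0.1719  0.1067] yaw 9.6 tiltx [ 0.  0. -1.] F [ 1.  -0.3 -0.9] gap_mm 29.7 j6 [-26.  27.  86.   0.  67. -36.]
per row cm [ 0.29 -0.01 -0.02] norm 0.3 twist/row -0.0 total -0.0
```

>>> move_arm:
  steps:
    - {"linear": [0.3, 0, 0], "twist": 0}
    - {"linear": [0.3, 0, 0], "twist": 0}
    - {"linear": [0.3, 0, 0], "twist": 0}
    - {"linear": [0.3, 0, 0], "twist": 0}
    - {"linear": [0.2, 0, 0], "twist": 0}

```text
t: 12.72
tool_pos: [0.596, -0.1717, 0.0923]
ee_rot: [[-0.0, 0.986, 0.166], [0.0, 0.166, -0.986], [-1.0, -0.0, -0.0]]
contact_force: [-0.0, 0.6, -1.4]
finger_gap: 0.316
```

>>> move_arm:
  steps:
    - {"linear": [0, 0, 0], "twist": 0}
    - {"linear": [0, 0, 0], "twist": 0}

```text
t: 12.88
tool_pos: [0.5961, -0.1718, 0.0925]
ee_rot: [[-0.0, 0.986, 0.166], [0.0, 0.166, -0.986], [-1.0, -0.0, -0.0]]
contact_force: [0.5, -1.0, -1.1]
finger_gap: 0.317
```

Lower gently until contact.

>>> move_arm:
  steps:
    - {"linear": [0.1, 0, 0], "twist": 0}
    - {"linear": [0.1, 0, 0], "twist": 0}
    - {"linear": [0, 0, 0], "twist": 0}
    - {"linear": [0, 0, 0], "twist": 0}

```text
t: 13.22
tool_pos: [0.5962, -0.1718, 0.0907]
ee_rot: [[-0.0, 0.986, 0.166], [0.0, 0.166, -0.986], [-1.0, -0.0, -0.0]]
contact_force: [-0.3, 0.1, -1.6]
finger_gap: 0.312
```

>>> move_arm:
  steps:
    - {"linear": [0.1, 0, 0], "twist": 0}
    - {"linear": [0, 0, 0], "twist": 0}
    - {"linear": [0, 0, 0], "twist": 0}

```text
t: 13.47
tool_pos: [0.5963, -0.1719, 0.0904]
ee_rot: [[0.0, 0.986, 0.166], [-0.0, 0.166, -0.986], [-1.0, 0.0, 0.0]]
contact_force: [-1.6, 0.7, 3.6]
finger_gap: 0.319
```

>>> move_arm:
  steps:
    - {"linear": [0, 0, 0], "twist": 0}
    - {"linear": [0, 0, 0], "twist": 0}
    - {"linear": [0, 0, 0], "twist": 0}
    - {"linear": [0, 0, 0], "twist": 0}
    - {"linear": [0, 0, 0], "twist": 0}
  claw: -0.2

```text
t: 13.88
tool_pos: [0.5962, -0.1718, 0.0896]
ee_rot: [[-0.0, 0.986, 0.166], [0.0, 0.166, -0.986], [-1.0, -0.0, -0.0]]
contact_force: [-0.5, 0.4, 0.0]
finger_gap: 0.59
```

>>> move_arm:
  steps:
    - {"linear": [-1, 0, 0], "twist": 0}
    - {"linear": [-2, 0, 0], "twist": 0}
    - {"linear": [-3, 0, 0], "twist": 0}
    - {"linear": [-3, 0, 0], "twist": 0}
    - {"linear": [0, 0, 0], "twist": 0}

```text
t: 14.3
tool_pos: [0.5996, -0.1733, 0.1874]
ee_rot: [[0.011, 0.986, 0.167], [-0.005, 0.167, -0.986], [-1.0, 0.01, 0.007]]
contact_force: [1.2, -0.2, 0.1]
finger_gap: 0.599
```

>>> move_arm:
  steps:
    - {"linear": [0, 0, 0], "twist": 0}
    - {"linear": [0, 0, 0], "twist": 0}
    - {"linear": [0, 0, 0], "twist": 0}
    - {"linear": [0, 0, 0], "twist": 0}
    - {"linear": [0, 0, 0], "twist": 0}
  claw: 1

```text
t: 14.72
tool_pos: [0.5956, -0.1715, 0.1785]
ee_rot: [[-0.002, 0.986, 0.166], [0.001, 0.166, -0.986], [-1.0, -0.002, -0.001]]
contact_force: [0.1, -0.3, -0.0]
finger_gap: 0.294
```

```bash
python3 plan.py .5955 -.171 .130 9.6 4;python3 - <<'E'
from m import *
p=shot("scene"); save(p,"c2.png",(100,190,300,340),4)
p2=shot("top")
for q in(p,p2):
  for d in spotter.tip_of(q,"tube")[:3]: print("tip",d["p"],world(q,d["location"]))
  for d in spotter.silhouettes(q,"tube"):
    P=cloud(q,d["mask"]); P=P[(P[:,2]>.09)&(P[:,2]<.14)]
    if len(P)>50 and np.linalg.norm(np.median(P[:,:2],0)-[.595,-.171])<.09:
        c,a,w=pca(P[:,:2]); s=(P[:,:2]-c)@a; print(d["p"],c,np.degrees(np.arctan2(*a[::-1]))%180,c+a*s.min(),c+a*s.max(),len(P),np.percentile(P[:,2],[50,90,97]))
E
```

```text
t 14.72 pos [ 0.5956 -0.1715  0.1785] yaw 9.6 tiltx [-0.0022  0.0011 -1.    ] F [ 0.1 -0.3 -0. ] gap_mm 27.4 j6 [-26.  24.  81.  -0.  75. -36.]
per row cm [ 1.21  0.   -0.01] norm 1.21 twist/row -0.0 total -0.0
tip 0.95 [ 0.5986 -0.1718  0.1065]
tip 0.92 [0.3505 0.235  0.0114]
tip 0.84 [0.3858 0.471  0.0143]
tip 0.93 [0.3466 0.2311 0.0197]
tip 0.77 [ 0.5977 -0.1719  0.1084]
tip 0.57 [0.3855 0.4737 0.0169]
0.68 [ 0.5878 -0.1351] 99.6630350807765 [ 0.5966 -0.1868] [ 0.5801 -0.0899] 838 [0.1186 0.1221 0.1233]
```

View pics/c2.png

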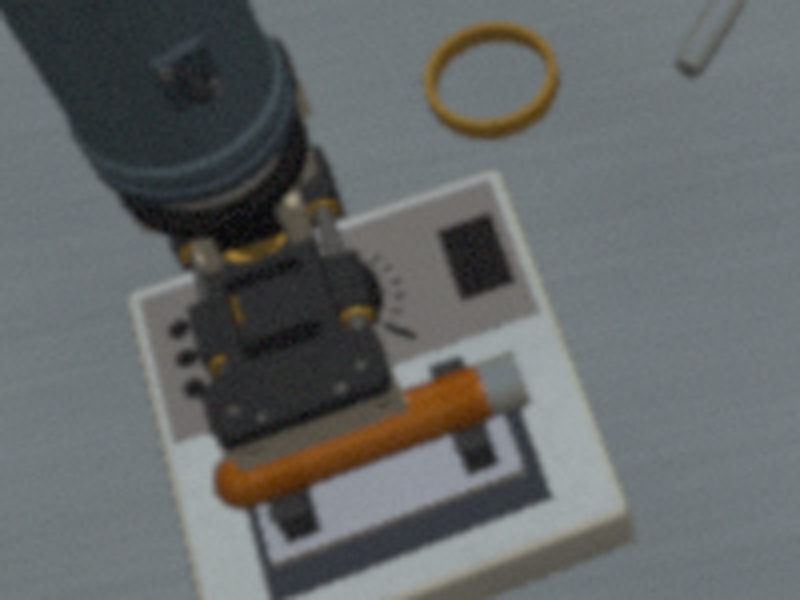

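The tube is seated in both saddles (crop 215–525, 500–365). Its top is at z ≈ 0.123 and its yaw is 99.7°, so it is settled. The fingers are still shutting, so I'll finish that and then press down slowly.

>>> move_arm:
  steps:
    - {"linear": [1, 0, 0], "twist": 0}
    - {"linear": [1, 0, 0], "twist": 0}
    - {"linear": [1, 0, 0], "twist": 0}
    - {"linear": [1, 0, 0], "twist": 0}
    - {"linear": [0.8, 0, 0], "twist": 0}

```text
t: 15.43
tool_pos: [0.5955, -0.1715, 0.1297]
ee_rot: [[-0.002, 0.986, 0.166], [0.001, 0.166, -0.986], [-1.0, -0.002, -0.001]]
contact_force: [0.4, -0.3, -0.2]
finger_gap: 0.004
```

>>> move_arm:
  steps:
    - {"linear": [0, 0, 0], "twist": 0}
    - {"linear": [0, 0, 0], "twist": 0}
    - {"linear": [0, 0, 0], "twist": 0}
    - {"linear": [0, 0, 0], "twist": 0}

```text
t: 15.77
tool_pos: [0.5966, -0.172, 0.1324]
ee_rot: [[0.001, 0.986, 0.166], [-0.001, 0.166, -0.986], [-1.0, 0.001, 0.001]]
contact_force: [-0.4, -0.2, -0.7]
finger_gap: 0.007
```

```bash
python3 plan.py .596 -.1715 .122 9.6 4
```

```text
t 15.77 pos [ 0.5966 -0.172   0.1324] yaw 9.6 tiltx [ 1.1e-03 -5.0e-04 -1.0e+00] F [-0.4 -0.2 -0.7] gap_mm 0.6 j6 [-26.  26.  85.   0.  70. -36.]
per row cm [ 0.26 -0.01 -0.02] norm 0.26 twist/row -0.0 total -0.0
```

>>> move_arm:
  steps:
    - {"linear": [0.2, 0, 0], "twist": 0}
    - {"linear": [0.2, 0, 0], "twist": 0}
    - {"linear": [0.2, 0, 0], "twist": 0}
    - {"linear": [0.2, 0, 0], "twist": 0}
    - {"linear": [0, 0, 0], "twist": 0}

```text
t: 16.18
tool_pos: [0.5959, -0.1717, 0.1232]
ee_rot: [[-0.001, 0.986, 0.166], [0.0, 0.166, -0.986], [-1.0, -0.001, -0.0]]
contact_force: [0.2, -0.1, -0.0]
finger_gap: 0.008
```

>>> move_arm:
  steps:
    - {"linear": [0.1, 0, 0], "twist": 0}
    - {"linear": [0.1, 0, 0], "twist": 0}
    - {"linear": [0.1, 0, 0], "twist": 0}
    - {"linear": [0, 0, 0], "twist": 0}
    - {"linear": [0, 0, 0], "twist": 0}

```text
t: 16.6
tool_pos: [0.5963, -0.1719, 0.1212]
ee_rot: [[0.0, 0.986, 0.166], [-0.0, 0.166, -0.986], [-1.0, 0.0, 0.0]]
contact_force: [-0.7, 0.8, 3.6]
finger_gap: 0.009
```

>>> move_arm:
  steps:
    - {"linear": [0.1, 0, 0], "twist": 0}
    - {"linear": [0.1, 0, 0], "twist": 0}
    - {"linear": [0.1, 0, 0], "twist": 0}
    - {"linear": [0, 0, 0], "twist": 0}
    - {"linear": [0, 0, 0], "twist": 0}

```text
t: 17.02
tool_pos: [0.5963, -0.1719, 0.1181]
ee_rot: [[0.0, 0.986, 0.166], [-0.0, 0.166, -0.986], [-1.0, 0.0, 0.0]]
contact_force: [-2.0, 1.4, 5.1]
finger_gap: 0.005
```

>>> move_arm:
  steps:
    - {"linear": [0.1, 0, 0], "twist": 0}
    - {"linear": [0.1, 0, 0], "twist": 0}
    - {"linear": [0.1, 0, 0], "twist": 0}
    - {"linear": [0.1, 0, 0], "twist": 0}
    - {"linear": [0, 0, 0], "twist": 0}

```text
t: 17.43
tool_pos: [0.5963, -0.1719, 0.1143]
ee_rot: [[0.001, 0.986, 0.166], [-0.0, 0.166, -0.986], [-1.0, 0.0, 0.0]]
contact_force: [-2.5, 1.0, 8.5]
finger_gap: 0.009
```

>>> move_arm:
  steps:
    - {"linear": [0.1, 0, 0], "twist": 0}
    - {"linear": [0.1, 0, 0], "twist": 0}
    - {"linear": [0, 0, 0], "twist": 0}
    - {"linear": [0, 0, 0], "twist": 0}
    - {"linear": [0, 0, 0], "twist": 0}

```text
t: 17.85
tool_pos: [0.5963, -0.1719, 0.1127]
ee_rot: [[0.001, 0.986, 0.167], [-0.0, 0.167, -0.986], [-1.0, 0.001, 0.001]]
contact_force: [-2.1, 1.7, 9.2]
finger_gap: 0.003
```

```bash
python3 plan.py .596 -.1715 .112 9.6 4;python3 - <<'E'
from m import *
F=[]
p=shot("scene"); save(p,"e1.png",(100,190,300,340),4)
for i in range(4): F.append(r.read_state()["contact_force"]); p2=shot("top")
print(np.array(F))
save(p2,"e1t.png",(380,140,540,260),5)
for q in(p,p2):
  for n in("tube","cradle_axis","dial_pointer","dial_mark"):
    for d in spotter.tip_of(q,n)[:1]: print(n,d["p"],world(q,d["location"]))
  for d in spotter.silhouettes(q,"tube"):
    P=cloud(q,d["mask"]); P=P[(P[:,2]>.085)&(P[:,2]<.13)]
    if len(P)>50 and np.linalg.norm(np.median(P[:,:2],0)-[.595,-.171])<.09:
        c,a,w=pca(P[:,:2]); s=(P[:,:2]-c)@a; print(d["p"],c,np.degrees(np.arctan2(*a[::-1]))%180,c+a*s.min(),c+a*s.max(),len(P),np.percentile(P[:,2],[50,90,97]))
E
```

```text
t 17.85 pos [ 0.5963 -0.1719  0.1127] yaw 9.6 tiltx [ 8.e-04 -4.e-04 -1.e+00] F [-2.1  1.7  9.2] gap_mm 0.3 j6 [-26.  27.  86.  -0.  67. -36.]
per row cm [ 0.02 -0.01 -0.01] norm 0.02 twist/row -0.0 total -0.0
[[-2.9933  1.0871  8.6605]
 [-2.6647  1.4459  9.1097]
 [-2.0792  1.1899  8.8032]
 [-3.4047  1.4248  8.8697]]Traceback (most recent call last):
  File "<stdin>", line 9, in <module>
ValueError: only the last four pictures can be asked about
```

View pics/e1.png

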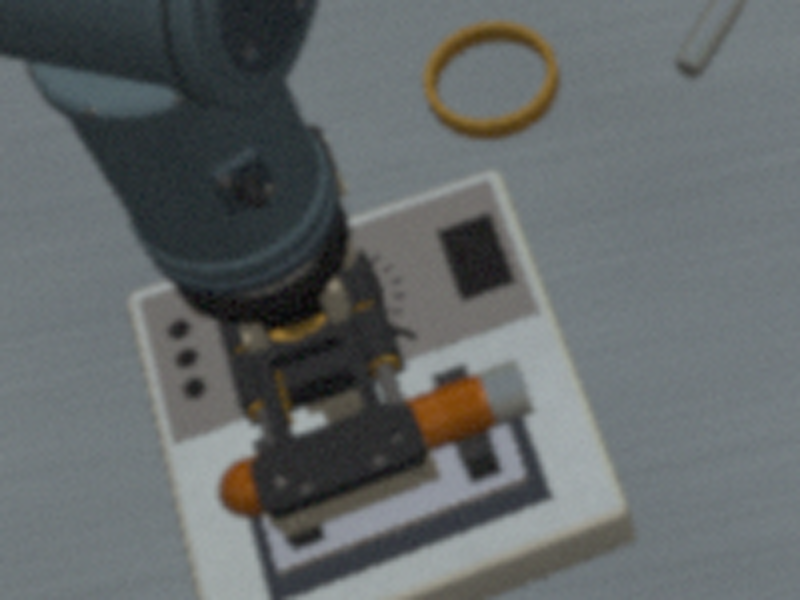

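The fingers press mid-tube and the tube lies in both saddles. There is a sideways force of about −2.7 N in x. I'll ease that slightly and add 1 mm of depth.

>>> move_arm:
  steps:
    - {"linear": [0.1, -0.05, 0], "twist": 0}
    - {"linear": [0, -0.05, 0], "twist": 0}
    - {"linear": [0, 0, 0], "twist": 0}
    - {"linear": [0, 0, 0], "twist": 0}
    - {"linear": [0, 0, 0], "twist": 0}

```text
t: 18.52
tool_pos: [0.5963, -0.1719, 0.1121]
ee_rot: [[0.003, 0.986, 0.167], [-0.0, 0.167, -0.986], [-1.0, 0.003, 0.001]]
contact_force: [-0.7, 2.3, 10.0]
finger_gap: 0.001
```

```bash
python3 plan.py .596 -.1715 .112 9.6 4;python3 - <<'E'
from m import *
F=[]
for i in range(3): F.append(r.read_state()["contact_force"]); p2=shot("top")
p=shot("scene")
print(np.mean(F,0),r.read_state()["tool_pos"])
for q in(p,p2):
  for n in("tube","cradle_axis","dial_pointer","dial_mark","slim_tube","short_tube"):
    for d in spotter.tip_of(q,n)[:2]: print(n,round(d["p"],2),world(q,d["location"]))
  for d in spotter.silhouettes(q,"tube"):
    P=cloud(q,d["mask"]); P=P[(P[:,2]>.085)&(P[:,2]<.13)]
    if len(P)>50 and np.linalg.norm(np.median(P[:,:2],0)-[.595,-.171])<.09:
        c,a,w=pca(P[:,:2]); s=(P[:,:2]-c)@a; print(d["p"],c,np.degrees(np.arctan2(*a[::-1]))%180,c+a*s.min(),c+a*s.max(),len(P),np.percentile(P[:,2],[50,90,97]))
E
```

```text
t 18.52 pos [ 0.5963 -0.1719  0.1121] yaw 9.6 tiltx [ 2.7e-03 -4.0e-04 -1.0e+00] F [-0.7  2.3 10. ] gap_mm 0.1 j6 [-26.  27.  86.   0.  67. -36.]
per row cm [ 0.   -0.   -0.01] norm 0.01 twist/row -0.0 total -0.0
[-0.9394  1.8254  9.4333] [ 0.5963 -0.1719  0.1121]
tube 0.82 [0.3525 0.2342 0.0131]
tube 0.78 [ 0.5947 -0.171   0.0945]
cradle_axis 0.9 [ 0.5997 -0.167   0.0974]
dial_mark 0.75 [ 0.4967 -0.1631  0.0537]
slim_tube 0.79 [0.542  0.2515 0.041 ]
short_tube 0.78 [0.5669 0.1933 0.0434]
tube 0.89 [ 0.595  -0.175   0.0992]
tube 0.8 [0.3479 0.2301 0.0189]
cradle_axis 0.56 [ 0.5983 -0.1674  0.0959]
dial_mark 0.63 [ 0.4973 -0.1659  0.0482]
slim_tube 0.71 [0.5456 0.2569 0.037 ]
short_tube 0.67 [0.5668 0.197  0.0415]
0.84 [ 0.5861 -0.1262] 98.84042505731239 [ 0.5924 -0.1667] [ 0.5804 -0.0899] 662 [0.1081 0.1118 0.1132]
```

```bash
python3 -c "
from h import *
print(sign_off())"
```

```text
the job is handed in; nothing more can be done
None
```

I turned the dial to the long mark and moved the long, thick amber tube from the rack into the V cradle. I let go of it there, then pressed it down with the shut fingers and handed in still pressing. `sign_off` gives no verdict, so these are my own last checks:

- **Dial:** the bar measured 51.4° against about 52.1° wanted, which is about 2.41 rad. That was right after turning. The pointer was hidden by the arm at the end, so I did not see it again, but nothing touched the dial after that.
- **Seating:** after release the tube top was at z ≈ 0.123 m (0.122 expected) and its yaw was 99.7° against 99.6°. The camera put its origin within about 3 mm of the cradle axis, which is no finer than the 3 mm limit itself.
- **Press:** the force was about 9.5 N downward. The fingers had moved about 9.5 mm below first contact, and the tube top had sunk from 0.123 to 0.113 m.
- **Sideways force:** this rose to about 3 N while pressing. I eased the x part to about 1 N, and about 2 N remained in y, along the tube.
- **Saddle faces:** I could not measure the forces on each face. From the total I estimate 2 to 4 N each.
- **Other two tubes:** the slim and short tubes were still in the rack, within detection error of where they started.
- **Disagreement:** the network's estimate of the cradle axis was about 5 mm from the tube's in the last picture. I trusted the depth and force readings instead.

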